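# Lock back the sprung tension wheel with its pin

## Task

Lock back the sprung tension wheel on the bench for servicing: take the red-headed pin out of the wooden rack, swing the yellow wheel arm back against its spring past the square pocket in the grey base and, while holding it there, put the pin down fully into the pocket, then let go, so that the arm rests against the upright pin's body. The pin in your gripper can do the pushing. Leave the short blue-headed pin in the rack.

Things in the scene. Friction and masses are not known exactly. Their poses are not given: they have to be found in the camera images.
- red_pin_mid (a point): The lock pin, loose, upright in one of two holes (110 apart) of a fixed wooden rack 60 x 180 x 30 mm. From below: spigot 16 mm diameter, 14 long (in the hole); steel body 44 diameter, 36 tall; neck 18 diameter, 16; round red head 26 diameter, 30 tall; 96 in all, about 0.4 kg. Point: on its axis, half-way up: the foot is 48 mm below it, the head's middle 33 mm above it. Grip the head, any yaw.
- blue_pin_mid (a point): The other pin in the rack, alike but with a blue head and a body only 12 mm tall (72 mm in all), too low to catch the arm: it stays. Point: on its axis, half-way up.
- pocket (a point): Mouth centre of the square lock pocket (34 x 34, 20 deep, red border) in the top face, 40 mm up, of the fixed grey base (200 x 200 mm). Axes: the base's edges, z up. From here the base's centre is at x +12, y +38, the arm's pivot at x +72, y +38. The red pin with its foot 7 mm above the face is clear of the resting arm at x 0, y +155; moved straight to x 0, y 0 its body pushes the arm past the pocket.
- tension_arm (a joint): Angle (rad) of the yellow arm on the base: 0 at rest, pointing from its pivot 35 deg off the base's -x towards +y; grows as it swings towards -y, to 1.85; about 1.3 to 1.5 when locked. Sprung to 0, about 2 N at the pin. Bar 16 mm wide, 14 to 38 mm above the base's face; black wheel (46 mm diameter) 180 mm from the pivot, hub 42 mm, its screw 44 mm up. The pin's body stands on the face when fully down.
There are look-alikes about, which are no part of the job. Leave any orange or purple look-alike of the part that bears red_pin_mid alone.

How it is judged:
By the outcome, as a careful person would: the job done as asked, in the order asked, and still so for the second after the job is handed in, with the robot touching nothing.
It also fails if it takes over 37 s, if anything falls off the work surface, if the arm or the gripper's body presses on something with over 40 N, if the wrist force passes 120 N, or if a joint passes its speed limit or range.

## Robot

A 7-joint arm with a two-finger parallel gripper is mounted at the origin on a cart in front of the work surface, level with it; the furniture and walls round the work are solid. World frame = base frame: x ahead of the robot, y to its left, z up, the work surface at z = 0. Lengths are in m, angles in rad, forces in N, time in s.
With the tool pointing down it reaches from about 0.425 to 0.875 m from the base axis. Payload 8.4 kg.
Tool frame: the origin (TCP) lies at the very end of the fingers, on their centre line; the grasp point (between the pads) lies arm.tcp_to_grasp behind it (arm.tcp_to_grasp is the distance from the TCP to the grasp point, in m); z points along the fingers, y is the line along which they close (so a half turn about z gives the same grasp; the last joint's range is limited). The gripper opens to 85 mm and grips with 20 to 120 N. Pads are 22 mm wide; open, the fingers measure 114 mm over their backs; the gripper's body (76 mm by 85 mm) begins 54 mm behind the grasp point. The pads swing forward as they close: fully open they stand 13 mm farther back than shut.
Start: joints at [-1.272, 0.333, 0.04, 1.465, -0.013, 1.343, -0.059], TCP at [0.252, 0.599, 0.231] pointing down, gripper open.
Joint ranges: [-2.58, 2.58], [-0.38, 2.09], [-1.3, 1.39], [0.25, 2.4], [-1.5, 4.64], [0.08, 2.09], [-2.65, 2.65]. Speed limits (rad/s): [2.22, 2.22, 2.79, 2.79, 3.14, 3.14, 3.14].

## Interface

Orientations are given as a 3x3 rotation matrix whose columns are the frame's x, y, z axes.
In Python, from plant import arm gives the robot as it stands. The module is installed in compiled form; this text tells all that it offers.
- The arm moves only by the tool servo_tool, never from a script. Its argument "plan" is a list that holds one entry, the list of rows, each a list of 6 numbers: the shift along the tool's x, y, z in cm, then the turn, a rotation vector about the tool's x, y, z in degrees. A call has 1 to 20 rows; each row is the pose to reach, as a shift and turn from the pose commanded when the call began, along the tool's axes at that moment; what a row does not reach only later rows make up. A row lasts 1/12 s, in which the tool goes at most 41.7 mm and 7.16 degrees, less where a joint would pass 70% of its speed; a pose out of reach is approached as far as the arm can. A call with a gripper value outside its range is refused whole. "claw" is the closure, from -1 (fully open) to 1 (shut), set as the call begins (left out, the last holds). The fingers move at their own pace and stop on an object; the grip force is fixed at half the most. Time passes only in rows, so rows that repeat a pose let the fingers close. It gives the time, the measured TCP pose, the force, the opening and the grip force at its end, in the units of the state.
- arm.get_state(): the state, without advancing time (a new reading comes with each control period).
- arm.get_image(name): name is "scene" or "top" or "wrist"; returns a dict with "frame" (400x640x3 uint8, red, green, blue), "vertical_fov" (degrees; the focal length in pixels is half the picture's height over the tangent of half this angle, whatever the lens; pixels are square), "cx", "cy" (the principal point, pixels), "extrinsics" (4x4, takes a point from camera to world coordinates). Camera axes: x right, y down, z forward; pixel columns grow to the right and rows downward; lengths in m; the calibration is good to about 2 mm. A picture is of the moment at which its call begins. There is no depth.
- arm.hand_in(): hands the job in; it is judged then, once.
The state is a dict: "t": time; "joints": joint angles; "joint_velocities": joint speeds; "effort": joint torques, N m; "position": TCP position; "ee_rot": TCP orientation; "ft_force": force on the tool from outside, world axes, zero at the start; "ft_torque": the same for the moment, N m; "finger_gap": finger opening in m; "finger_force": force on a finger pad.
Only numpy, scipy, OpenCV 4.12 (cv2) and the standard library are available. Lean on these libraries where they do the work, as an engineer would, in place of code of your own. Each camera call takes 0.05 s, during which the arm holds its last target. There are 200 camera calls.

## Working session

There is one attempt and no reset: what is moved stays moved. The work goes in short steps, Python scripts to look and compute and a tool call to move; the robot and the scene stay as the last step left them, time stands still between calls to the robot, and variables do not carry over. Pictures are saved under pics/ and viewed, at most 10 in all, crops included, and the job is handed in when it is done.

Besides the shell and the picture viewer there is one more tool, called in YAML: its name, and indented under it one key for each argument. servo_tool: Moves the arm, as the interface text tells. Its arguments: {"type":"object","properties":{"plan":{"type":"array"},"claw":{"type":"number"}},"required":["plan"]}

```bash
mkdir -p pics
cat > h.py <<'E'
import numpy as np, cv2
from plant import arm
def cam(n):
    im=arm.get_image(n); f=200/np.tan(np.radians(im["vertical_fov"])/2)
    return im["frame"],f*im["frame"].shape[0]/400,im["cx"],im["cy"],np.array(im["extrinsics"])
def onplane(c,u,v,z):
    _,f,cx,cy,E=c; d=E[:3,:3]@np.array([(u-cx)/f,(v-cy)/f,1]); o=E[:3,3]
    return o+d*(z-o[2])/d[2]
E
python3 - <<'E'
from h import *
s=arm.get_state(); print({k:np.round(s[k],3).tolist() for k in s}, arm.tcp_to_grasp)
for n in("scene","top"):
    c=cam(n); cv2.imwrite(f"pics/{n}0.png",c[0][:,:,::-1]); print(n,c[1:4],np.round(c[4],3).tolist())
E
```

```text
{'t': 0.0, 'joints': [-1.272, 0.334, 0.04, 1.466, -0.013, 1.343, -0.059], 'joint_velocities': [-0.001, -0.001, 0.001, 0.001, -0.0, 0.002, -0.002], 'effort': [0.002, -65.852, 1.366, -40.558, 0.017, 0.012, -0.0], 'position': [0.252, 0.599, 0.23], 'ee_rot': [[-0.922, 0.387, -0.001], [0.387, 0.922, -0.002], [-0.0, -0.002, -1.0]], 'ft_force': [0.678, 0.807, 0.971], 'ft_torque': [0.028, -0.035, 0.04], 'finger_force': 0.0, 'finger_gap': 0.086} 0.0187
scene (np.float64(511.3879884042715), 306.72976194109475, 199.67599041480972) [[0.583, -0.4, 0.707, -0.452], [-0.812, -0.296, 0.503, -0.599], [0.008, -0.868, -0.497, 0.731], [0.0, 0.0, 0.0, 1.0]]
top (np.float64(372.62823774608165), 319.204722329627, 196.50318645681665) [[0.14, -0.969, 0.203, 0.325], [-0.99, -0.139, 0.022, 0.055], [0.007, -0.204, -0.979, 0.997], [0.0, 0.0, 0.0, 1.0]]
```

View pics/scene0.png

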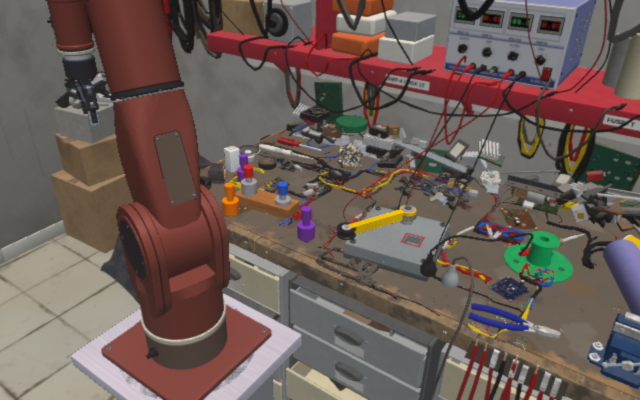

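View pics/top0.png

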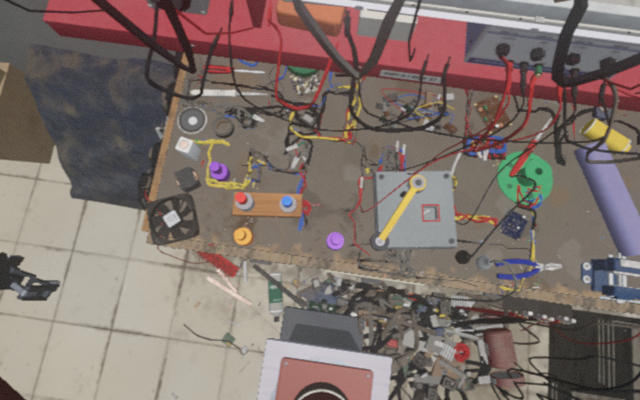

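The scene view shows the red pin at about (249,172), the blue pin at (283,188) and the pocket at (412,239). In the top view the red pin is at (241,198), the blue at (287,202), the pocket at (430,213), the pivot at (418,182) and the wheel at (380,242). Orange and purple decoys stand nearby. Next I measure these.

```bash
cat >> h.py <<'E'
def blob(c,box,hues,smin=120,vmin=60):
    x0,y0,x1,y1=box; h=cv2.cvtColor(np.ascontiguousarray(c[0][y0:y1,x0:x1]),cv2.COLOR_RGB2HSV)
    m=np.zeros(h.shape[:2],np.uint8)
    for a,b in hues: m|=cv2.inRange(h,(a,smin,vmin),(b,255,255))
    n,l,st,ce=cv2.connectedComponentsWithStats(m); i=1+np.argmax(st[1:,4])
    r=cv2.minAreaRect(np.argwhere(l==i)[:,::-1].astype(np.float32))
    return ce[i]+[x0,y0],np.array(r[0])+[x0,y0],st[i],r
def tri(c1,p1,c2,p2):
    A=[];b=[]
    for c,p in((c1,p1),(c2,p2)):
        d=onplane(c,*p,0)-c[4][:3,3]; d/=np.linalg.norm(d); P=np.eye(3)-np.outer(d,d); A.append(P);b.append(P@c[4][:3,3])
    return np.linalg.lstsq(np.vstack(A),np.hstack(b),rcond=None)[0]
RED=[(0,8),(170,180)]
E
python3 - <<'E'
from h import *
t=cam("top"); s=cam("scene")
rt=blob(t,(230,185,256,212),RED); rs=blob(s,(238,160,262,186),RED)
print("red",rt[1],rt[2],rs[1],rs[2],tri(t,rt[1],s,rs[1]),onplane(t,*rt[1],.097),onplane(s,*rs[1],.097))
bt=blob(t,(275,192,300,214),[(100,125)]); bs=blob(s,(272,176,296,200),[(100,125)])
print("blue",bt[1],bs[1],tri(t,bt[1],s,bs[1]),onplane(t,*bt[1],.073),onplane(s,*bs[1],.073))
pt=blob(t,(415,198,446,228),RED,60); ps=blob(s,(395,228,430,250),RED,60)
print("pocket",pt,ps[1],onplane(t,*pt[1],.04),onplane(s,*ps[1],.04))
# base outline
g=np.ascontiguousarray(t[0][160:260,365:465]); h=cv2.cvtColor(g,cv2.COLOR_RGB2HSV)
m=cv2.inRange(h,(85,10,100),(125,90,230)); m=cv2.morphologyEx(m,cv2.MORPH_CLOSE,np.ones((9,9)))
cs,_=cv2.findContours(m,0,2); r=cv2.minAreaRect(max(cs,key=cv2.contourArea)); B=cv2.boxPoints(r)+[365,160]
W=np.array([onplane(t,*p,.04)for p in B]); print(B,W.round(4),W.mean(0),np.linalg.norm(np.diff(W,axis=0),axis=1))
y=blob(t,(370,170,430,250),[(20,32)]); print("bar",y[1],y[3])
cv2.imwrite("pics/crop.png",cv2.resize(np.hstack([t[0][150:260,360:470,::-1],t[0][150:260,225:335,::-1]]),None,fx=3.5,fy=3.5,interpolation=2))
E
```

```text
red [240.75000095 197.75000095] [  5   7  12  12 103] [248.  170.5] [  6   4   9  14 115] [0.48080263 0.26498173 0.09937348] [0.48093617 0.26587027 0.097     ] [0.48455248 0.26786381 0.097     ]
blue [286.25 201.25] [282.5 188. ] [0.4928695  0.15529521 0.07470317] [0.49245295 0.15635169 0.073     ] [0.49609323 0.15641648 0.073     ]
pocket (array([430.28225806, 212.53225806]), array([430. , 212.5]), array([  6,   6,  19,  18, 124], dtype=int32), ((15.0, 14.5), (17.0, 18.0), 90.0)) [412.05660248 239.30188465] [ 0.52189447 -0.21509902  0.04      ] [ 0.52555521 -0.21451325  0.04      ]
[[373. 160.]
 [455. 160.]
 [455. 249.]
 [373. 249.]] [[ 0.6425 -0.0522  0.04  ]
 [ 0.6738 -0.2702  0.04  ]
 [ 0.4367 -0.286   0.04  ]
 [ 0.4072 -0.0785  0.04  ]] [ 0.54006235 -0.17171787  0.04      ] [0.22027139 0.23766399 0.2095939 ]
bar [398.64656067 206.99137497] ((28.646560668945312, 36.99137496948242), (15.795855522155762, 70.73104095458984), 37.23483657836914)
```

View pics/crop.png

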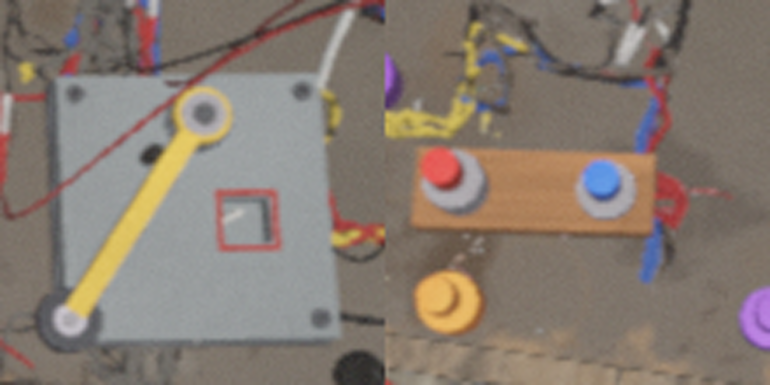

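```bash
cat >> h.py <<'E'
from scipy.spatial.transform import Rotation as Rn
def go(p,yaw):
    "shift cm/turn deg from the present pose to TCP p, tool y along world yaw+90deg, pointing down"
    s=arm.get_state(); R=np.array(s["ee_rot"]); c,n=np.cos(yaw),np.sin(yaw)
    T=np.array([[-c,-n,0],[-n,c,0],[0,0,-1.]])
    return np.round(np.r_[R.T@(np.array(p)-s["position"])*100,np.degrees(Rn.from_matrix(R.T@T).as_rotvec())],2).tolist()
E
python3 - <<'E'
from h import *
t=cam("top")
k=lambda x,y:onplane(t,360+x/3.5,150+y/3.5,.04)[:2]
for a,b in(((55,80),(322,73)),((322,73),(340,337)),((100,343),(340,337))):
    d=k(*a)-k(*b); print(d,np.linalg.norm(d),np.degrees(np.arctan2(d[1],d[0])))
print("piv",onplane(t,360+205/3.5,150+113/3.5,.08)-[.5237,-.2148,0])
for n,u,v in(("purple",217,169),("orange",242,235)): print(n,onplane(t,u,v,.1))
print(go([.4827,.2669,.19],0))
E
```

```text
[-0.03441367  0.20098516] 0.20391011268129722 99.71624297303735
[0.19812297 0.0266709 ] 0.19991009922965117 7.66694724316422
[-0.02903071  0.1733923 ] 0.17580577799444375 99.50475439047949
piv [0.06336946 0.04596954 0.08      ]
purple [0.54399679 0.33700967 0.1       ]
orange [0.39094513 0.24551349 0.1       ]
[-34.16, -21.67, 4.1, -0.05, -0.01, -22.79]
```

servo_tool:
  plan:
    - [[-34.2,-21.7,4.0,0,0,-22.8],[-34.2,-21.7,4.0,0,0,-22.8],[-34.2,-21.7,4.0,0,0,-22.8],[-34.2,-21.7,4.0,0,0,-22.8],[-34.2,-21.7,4.0,0,0,-22.8],[-34.2,-21.7,4.0,0,0,-22.8],[-34.2,-21.7,4.0,0,0,-22.8],[-34.2,-21.7,4.0,0,0,-22.8],[-34.2,-21.7,4.0,0,0,-22.8],[-34.2,-21.7,4.0,0,0,-22.8],[-34.2,-21.7,4.0,0,0,-22.8],[-34.2,-21.7,4.0,0,0,-22.8],[-34.2,-21.7,4.0,0,0,-22.8],[-34.2,-21.7,4.0,0,0,-22.8],[-34.2,-21.7,4.0,0,0,-22.8]]
  claw: -0.3

```text
t: 1.5
position: [0.4822, 0.2681, 0.1913]
ee_rot: [[-1.0, -0.003, -0.0], [-0.003, 1.0, 0.0], [0.0, 0.0, -1.0]]
ft_force: [-0.6, 0.1, 0.4]
finger_gap: 0.0558
finger_force: 0.0
```

Run:
```python
from h import *
c=cam("wrist"); s=arm.get_state(); print(s["t"],s["position"],s["finger_gap"],c[1:4],c[4].round(3).tolist())
cv2.imwrite("pics/w1.png",c[0][:,:,::-1])
b=blob(c,(0,0,640,400),RED); print(b); print(onplane(c,*b[1],.097))
```

```text
1.55 [0.48233986 0.26794641 0.19136051] 0.05552537605379416 (np.float64(344.2080434648584), 318.59375714066203, 192.16916952304166) [[-0.003, 0.947, 0.322, 0.399], [1.0, 0.003, 0.002, 0.268], [0.001, 0.322, -0.947, 0.334], [0.0, 0.0, 0.0, 1.0]]
(array([314.99552239, 196.36865672]), array([316.18917847, 195.86486816]), array([ 296,  173,   39,   46, 1340], dtype=int32), ((316.1891784667969, 195.8648681640625), (37.154170989990234, 45.702919006347656), 9.462322235107422))
[0.48245938 0.26639217 0.097     ]
```

View pics/w1.png

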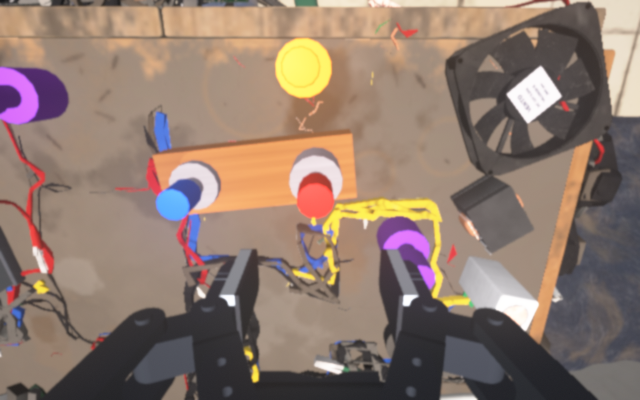

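The wrist view shows the red head at (316,196), between the orange and purple decoys, with clear room for the fingers. Going down and gripping.

servo_tool:
  plan:
    - [[0,-0.15,4,0,0,0],[0,-0.15,8,0,0,0],[0,-0.15,10,0,0,0],[0,-0.15,11.1,0,0,0],[0,-0.15,11.1,0,0,0],[0,-0.15,11.1,0,0,0]]

```text
t: 2.05
position: [0.4832, 0.2658, 0.081]
ee_rot: [[-1.0, -0.001, 0.0], [-0.001, 1.0, 0.0], [-0.0, 0.0, -1.0]]
ft_force: [0.9, 0.7, 1.1]
finger_gap: 0.0557
finger_force: 0.0
```

servo_tool:
  plan:
    - [[0,0,0,0,0,0],[0,0,0,0,0,0],[0,0,0,0,0,0],[0,0,0,0,0,0],[0,0,0,0,0,0],[0,0,0,0,0,0],[0,0,0,0,0,0]]
  claw: 1

```text
t: 2.63
position: [0.484, 0.2657, 0.0822]
ee_rot: [[-1.0, 0.0, 0.002], [0.0, 1.0, 0.002], [-0.002, 0.002, -1.0]]
ft_force: [-1.4, -2.1, 7.4]
finger_gap: 0.0245
finger_force: 58.9
```

servo_tool:
  plan:
    - [[0,0,-1.5,0,0,0],[0,0,-4,0,0,0],[0,0,-8,0,0,0],[0,0,-12,0,0,0],[0,0,-12,0,0,0],[0,0,-12,0,0,0]]

```text
t: 3.13
position: [0.4843, 0.2659, 0.2032]
ee_rot: [[-1.0, -0.0, 0.004], [-0.0, 1.0, 0.003], [-0.004, 0.003, -1.0]]
ft_force: [-1.1, -0.1, -5.5]
finger_gap: 0.0239
finger_force: 59.8
```

Run:
```python
from h import *
s=arm.get_state(); print(s["t"],s["position"],s["finger_gap"],s["finger_force"],s["ft_force"],go([.5,-.0616,.2],0))
```

```text
3.1333 [0.48426378 0.26591122 0.20319003] 0.023893981523216173 59.78932528698351 [-1.10935282 -0.0621559  -5.53320279] [-1.57, -32.75, 0.21, 0.19, 0.24, 0.0]
```

servo_tool:
  plan:
    - [[-1.6,-4,0,0,0,0],[-1.6,-8,0,0,0,0],[-1.6,-12,0,0,0,0],[-1.6,-16,0,0,0,0],[-1.6,-20,0,0,0,0],[-1.6,-24,0,0,0,0],[-1.6,-28,0,0,0,0],[-1.6,-31,0,0,0,0],[-1.6,-32.8,0,0,0,0],[-1.6,-32.8,0,0,0,0],[-1.6,-32.8,0,0,0,0],[-1.6,-32.8,0,0,0,0]]

```text
t: 4.13
position: [0.4984, -0.062, 0.1992]
ee_rot: [[-1.0, -0.001, -0.002], [-0.001, 1.0, 0.0], [0.002, 0.0, -1.0]]
ft_force: [0.6, -0.0, -4.6]
finger_gap: 0.0246
finger_force: 60.2
```

Run:
```python
from h import *
w=cam("wrist"); s=cam("scene");cv2.imwrite("pics/w2.png",np.vstack([w[0][:,:,::-1],s[0][100:290,:,::-1]]))
t=cam("top"); cv2.imwrite("pics/t2.png",t[0][:,:,::-1])
print(arm.get_state()["position"],w[4].round(3).tolist())
```

```text
[ 0.49887069 -0.06160232  0.19982787] [[-0.002, 0.947, 0.32, 0.415], [1.0, 0.001, 0.001, -0.062], [0.0, 0.32, -0.947, 0.342], [0.0, 0.0, 0.0, 1.0]]
```

View pics/w2.png

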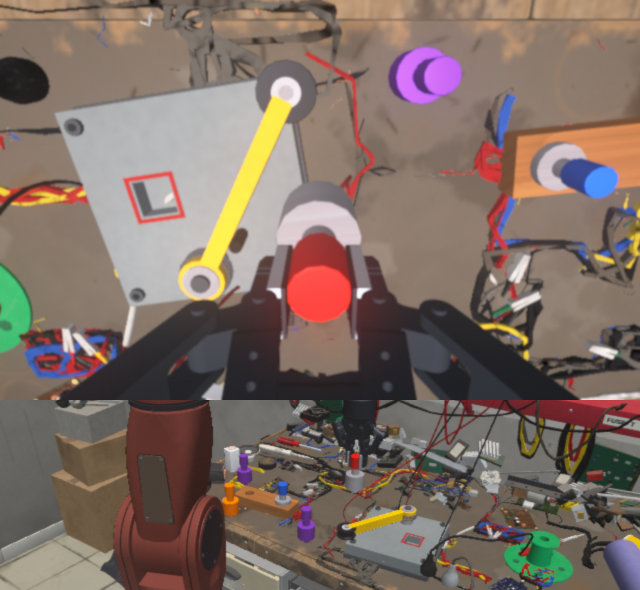

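The pin hangs upright: head at (319,278), body top edge at row 182. The pocket is at (155,197), the wheel at (286,92) and the pivot at (204,280).

Run:
```python
from h import *
w=cam("wrist"); p=np.array(arm.get_state()["position"]); 
def proj(X):
    q=np.linalg.inv(w[4])@np.r_[X,1]; return (w[2]+w[1]*q[0]/q[2],w[3]+w[1]*q[1]/q[2])
for z in(.148,.184): print("body edge pred",[proj([p[0]-.022*np.cos(a),p[1]+.022*np.sin(a),z]) for a in(0,1.57,-1.57)])
print("head top",proj([p[0],p[1],.23]), proj([p[0]-.013,p[1],.23]),proj([p[0]-.013,p[1],.20]))
h=cv2.cvtColor(np.ascontiguousarray(w[0][160:235,110:200]),cv2.COLOR_RGB2HSV)
m=cv2.inRange(h,(0,90,60),(8,255,255))|cv2.inRange(h,(170,90,60),(180,255,255))
c=max(cv2.findContours(m,0,2)[0],key=cv2.contourArea); B=cv2.approxPolyDP(c,6,True)[:,0]+[110,160]
P=np.array([onplane(w,u,v,.04) for u,v in B]); print(B.tolist(),P.round(4).tolist(),P.mean(0))
d=np.roll(P,-1,0)-P; print(np.degrees(np.arctan2(d[:,1],d[:,0]))%90,np.linalg.norm(d,axis=1))
g=np.ascontiguousarray(w[0][:,:,:]); k=lambda u,v:onplane(w,u,v,.04)[:2]
a,b=k(57,115),k(132,306); print("edge",np.degrees(np.arctan2(*(b-a)[::-1])),np.linalg.norm(b-a))
r=blob(w,(270,225,370,330),RED); print(r[2],r[1])
```

```text
body edge pred [(np.float64(318.40348832153734), np.float64(184.51170128559838)), (np.float64(354.17665607404024), np.float64(218.81347937430604)), (np.float64(282.4227992730896), np.float64(218.62782701109694))]
body edge pred [(np.float64(318.3886422275817), np.float64(206.37292061029245)), (np.float64(361.05360016236943), np.float64(246.40796118479957)), (np.float64(275.475221225997), np.float64(246.19509023541838))]
head top (np.float64(318.20350982344985), np.float64(302.0989588469089)) (np.float64(318.29276671359037), np.float64(272.85414584727)) (np.float64(318.32605638524825), np.float64(237.2970749532481))
[[170, 170], [123, 177], [139, 222], [184, 215]] [[0.4975, -0.1966, 0.04], [0.5042, -0.2404, 0.04], [0.549, -0.2332, 0.04], [0.5416, -0.1893, 0.04]] [ 0.52306072 -0.21486133  0.04      ]
[8.73382363 9.22720503 9.50641562 9.4016711 ] [0.04439275 0.04533662 0.04452786 0.04473758]
edge 9.050790222980133 0.19831177381421955
[  14    8   71   90 4938] [319.95565414 277.6158371 ]
```

servo_tool:
  plan:
    - [[0,0,3,0,0,0],[0,0,6,0,0,0],[0,0,8,0,0,0],[0,0,8.7,0,0,0],[0,0,8.7,0,0,0],[0,0,8.7,0,0,0]]

```text
t: 4.83
position: [0.4995, -0.0626, 0.114]
ee_rot: [[-1.0, -0.001, 0.0], [-0.001, 1.0, -0.0], [-0.0, -0.0, -1.0]]
ft_force: [0.2, -0.6, -4.1]
finger_gap: 0.0243
finger_force: 60.1
```

servo_tool:
  plan:
    - [[-0.13,-0.8,0,0,0,0],[-0.26,-1.6,0,0,0,0],[-0.39,-2.4,0,0,0,0],[-0.52,-3.2,0,0,0,0],[-0.65,-4.0,0,0,0,0],[-0.78,-4.8,0,0,0,0],[-0.91,-5.6,0,0,0,0],[-1.04,-6.4,0,0,0,0],[-1.17,-7.2,0,0,0,0],[-1.3,-8.0,0,0,0,0],[-1.3,-8.0,0,0,0,0]]

```text
t: 5.75
position: [0.5121, -0.1452, 0.1134]
ee_rot: [[-1.0, 0.002, 0.0], [0.002, 1.0, -0.001], [-0.0, -0.001, -1.0]]
ft_force: [0.6, 1.1, -5.7]
finger_gap: 0.0239
finger_force: 60.2
```

Run:
```python
from h import *
w=cam("wrist");s=cam("scene");cv2.imwrite("pics/w3.png",np.vstack([w[0][:,:,::-1],s[0][100:290,:,::-1]]))
s=arm.get_state();print(s["t"],s["position"],s["ft_force"],s["finger_gap"],go([.523,-.2149,.1125],0))
```

```text
5.85 [ 0.5121476  -0.14333801  0.11332772] [-0.3535458   1.66997086 -3.46864513] 0.02443655449981142 [-1.09, -7.16, 0.09, -0.02, 0.0, -0.04]
```

View pics/w3.png

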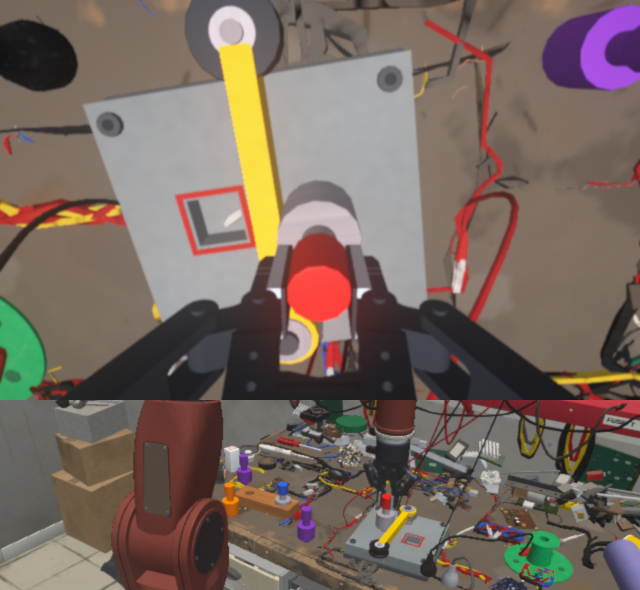

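The body is pushing the arm, with the bar at (245,120) and the pocket at (217,220) ahead. Continuing.

servo_tool:
  plan:
    - [[-0.12,-0.8,0,0,0,0],[-0.24,-1.6,0,0,0,0],[-0.36,-2.4,0,0,0,0],[-0.48,-3.2,0,0,0,0],[-0.6,-4.0,0,0,0,0],[-0.72,-4.8,0,0,0,0],[-0.84,-5.6,0,0,0,0],[-0.96,-6.4,0,0,0,0],[-1.1,-7.3,0,0,0,0],[-1.1,-7.3,0,0,0,0],[-1.1,-7.3,0,0,0,0]]

```text
t: 6.77
position: [0.5226, -0.2173, 0.1133]
ee_rot: [[-1.0, 0.002, -0.001], [0.002, 1.0, -0.001], [0.001, -0.001, -1.0]]
ft_force: [-2.5, 0.6, -3.3]
finger_gap: 0.0241
finger_force: 60.2
```

Run:
```python
from h import *
w=cam("wrist");s=cam("scene");cv2.imwrite("pics/w4.png",np.vstack([w[0][:,:,::-1],s[0][100:290,:,::-1]]))
for i in range(3):
  s=arm.get_state();print(s["t"],s["position"],s["ft_force"],s["finger_gap"],go([.523,-.2149,.0915],0)); cam("top")
```

```text
6.8667 [ 0.52269159 -0.21606013  0.11318212] [-2.01013213 -0.11645823 -4.72143245] 0.024473804543932363 [-0.03, 0.12, 2.17, -0.02, -0.04, -0.02]
6.9167 [ 0.52278791 -0.21579726  0.11319884] [-2.78214915  0.41316108 -4.0432888 ] 0.02414380877459001 [-0.02, 0.09, 2.17, -0.01, -0.03, 0.01]
6.9667 [ 0.52282805 -0.21560487  0.11322771] [-2.08568208  0.57948965 -4.44660793] 0.02445239881640431 [-0.02, 0.07, 2.17, 0.0, -0.03, 0.02]
```

View pics/w4.png

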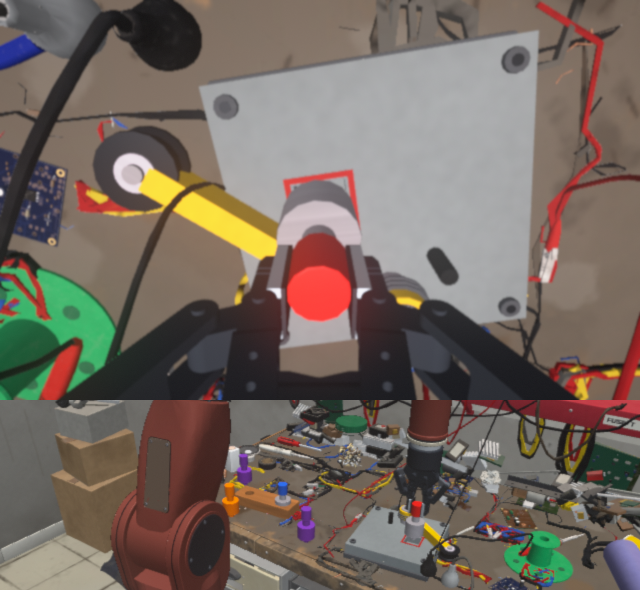

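The arm is held back, with its wheel at (135,172). The pin is over the pocket, whose border is centred near column 320. Lowering.

servo_tool:
  plan:
    - [[0,0,0.5,0,0,0],[0,0,1.0,0,0,0],[0,0,1.4,0,0,0],[0,0,1.7,0,0,0],[0,0,1.9,0,0,0],[0,0,2.0,0,0,0],[0,0,2.1,0,0,0],[0,0,2.1,0,0,0],[0,0,2.1,0,0,0]]

```text
t: 7.77
position: [0.5231, -0.2158, 0.0923]
ee_rot: [[-1.0, -0.0, -0.0], [-0.0, 1.0, -0.0], [0.0, -0.0, -1.0]]
ft_force: [-1.9, 1.4, -3.0]
finger_gap: 0.0243
finger_force: 60.3
```

servo_tool:
  plan:
    - [[0,0,0.1,0,0,0],[0,0,0.1,0,0,0],[0,0,0.15,0,0,0],[0,0,0.15,0,0,0],[0,0,0.15,0,0,0]]

```text
t: 8.18
position: [0.5235, -0.2159, 0.0922]
ee_rot: [[-1.0, 0.0, 0.001], [0.0, 1.0, 0.0], [-0.001, 0.0, -1.0]]
ft_force: [-6.2, 2.7, 10.7]
finger_gap: 0.0245
finger_force: 61.9
```

Contact came at the expected seated height. Releasing and rising.

servo_tool:
  plan:
    - [[0,0,0,0,0,0],[0,0,0,0,0,0],[0,0,0,0,0,0],[0,0,0,0,0,0],[0,0,0,0,0,0]]
  claw: -0.2

```text
t: 8.6
position: [0.5233, -0.216, 0.0909]
ee_rot: [[-1.0, -0.0, 0.0], [-0.0, 1.0, -0.0], [-0.0, -0.0, -1.0]]
ft_force: [0.5, 0.1, 0.7]
finger_gap: 0.0507
finger_force: 0.0
```

servo_tool:
  plan:
    - [[0,0,-1,0,0,0],[0,0,-3,0,0,0],[0,0,-6,0,0,0],[0,0,-10,0,0,0],[0,0,-12,0,0,0],[0,0,-12,0,0,0],[0,0,-12,0,0,0],[0,0,-12,0,0,0]]

```text
t: 9.27
position: [0.5228, -0.2157, 0.2106]
ee_rot: [[-1.0, -0.0, -0.0], [-0.0, 1.0, 0.0], [0.0, 0.0, -1.0]]
ft_force: [-0.9, 0.3, -0.1]
finger_gap: 0.0512
finger_force: 0.0
```

Run:
```python
from h import *
w=cam("wrist");s=cam("scene");cv2.imwrite("pics/w5.png",np.vstack([w[0][:,:,::-1],s[0][100:290,:,::-1]]))
t=cam("top")
a=blob(w,(200,100,450,330),RED); print(arm.get_state()["t"],a[1],a[2],onplane(w,*a[1],.107))
```

```text
9.4167 [318.  188.5] [ 101   68   35   42 1143] [ 0.52038272 -0.21607144  0.107     ]
```

View pics/w5.png

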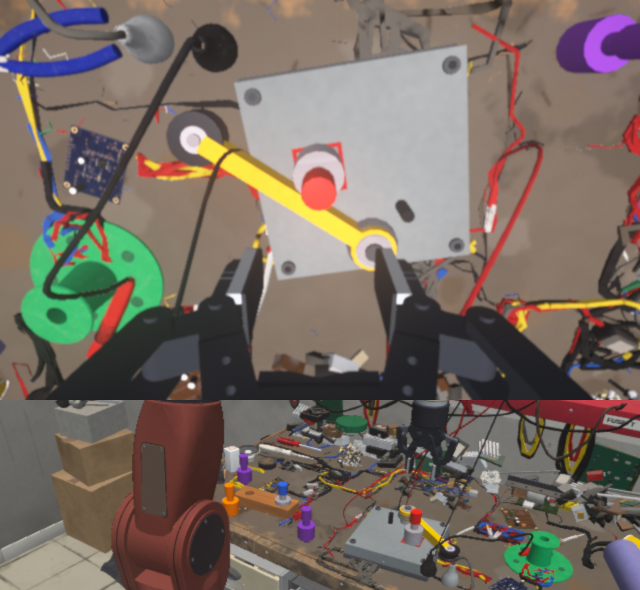

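The pin stands upright in the pocket, head at (318,188), and the arm rests against its body. The blue pin and the decoys are untouched.

```bash
python3 -c "
from plant import arm
print(arm.hand_in())"
```

```text
the job is handed in; nothing more can be done
None
```

The job is handed in: the red pin is fully down in the pocket with the yellow arm resting against its body, the blue pin is still in the rack, and it took about 9.5 s.

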